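Try two flashlight barrels on the cell gauge and sort them

TASK

The two spare flashlight barrels look alike, but only one is wide enough for the big cell. Try them one after the other, upright, on the gauge pin without forcing: slide the barrel all the way down to the block if it goes, or rest it squarely on the tip for a moment if it does not, and put each away before trying the other. Stand the one that fits in the round ceramic dish and the one that does not in the square tray, set down gently and never tipped over, and leave the other things on the shelf where they are.

Things in the scene. Friction and masses are not known exactly. Their poses are not given: they have to be found in the camera images.
- barrel_a: one of two aluminium flashlight barrels, alike outside: upright cylinder 34 mm across, 100 mm tall, capped on top, open below (the mouth), about 0.13 kg. Origin: centre of the mouth; z up. One, fitting the pin, has a 24.5 mm bore 88 mm deep; the other has a 14 mm bore and stops on the pin's tip. Which is which cannot be seen: try it.
- barrel_b: one of two aluminium flashlight barrels, alike outside: upright cylinder 34 mm across, 100 mm tall, capped on top, open below (the mouth), about 0.13 kg. Origin: centre of the mouth; z up. One, fitting the pin, has a 24.5 mm bore 88 mm deep; the other has a 14 mm bore and stops on the pin's tip. Which is which cannot be seen: try it.
- gauge: fixed gauge: dark steel block 100 mm (x) by 80 mm (y), 20 mm high, with a bare steel pin 21 mm in diameter upright in its middle, 50 mm tall, its last 6 mm tapering to 18 mm. Origin: centre of the block's underside.
- gauge_seat (a point): foot of the pin: on the pin's axis, at the height of the block's top (20 mm over the shelf), where the mouth of a fitting barrel ends up.
- gauge_tip (a point): centre of the pin's flat tip, 70 mm over the shelf. A barrel that does not fit stops with its mouth here.
- dish: fixed round white ceramic dish, 100 mm across at the rim, 20 mm high, wall 4 mm, floor 5 mm thick; inside 86 mm across at the floor. For the barrel that fits. Origin: centre of its underside.
- dish_in (a point): centre of the dish's inner floor, 5 mm over the shelf.
- tray: fixed square grey plastic tray, 100 by 100 mm, 22 mm high, wall and floor 4 mm. For the barrel that does not fit. Origin: centre of its underside; x and y along its sides.
- tray_in (a point): centre of the tray's inner floor, 4 mm over the shelf; axes as the tray's.
- charger: bystander: matte black portable charger lying flat, 72 (x) by 145 (y) by 18 mm. Origin: centre of its underside.
- incense_holder: bystander: small white ceramic incense holder, 46 mm across, 28 mm high. Origin: centre of its underside.
- flashlight: bystander: complete small aluminium flashlight lying along its x, 120 mm long, head 30 mm across at +x. Origin: under its middle.
- earbud_case: bystander: purple plastic earbud case, 50 (x) by 64 (y) by 28 mm. Origin: centre of its underside.
- coin_holder: bystander: chrome coin holder, plate 60 (x) by 110 (y) mm with three tubes 31 mm across, 53 mm high. Origin: centre of its underside.
- candle_jar: bystander: amber glass candle jar with a metal lid, 68 mm across, 75 mm high. Origin: centre of its underside.
Things that resemble listed ones, but are neither listed nor needed, are in the scene too. What is shaped like the gauge but pink or yellow is not meant.

How it is judged:
By the outcome, as a careful person would: the job done as asked, in the order asked, and still so for the second after the job is handed in, with the robot touching nothing.
It also fails if it takes over 72 s, if anything falls off the work surface, if the arm or the gripper's body presses on something with over 40 N, if the wrist force passes 120 N, or if a joint passes its speed limit or range.

ROBOT

A 7-joint arm with a two-finger parallel gripper is mounted at the origin on the work surface. World frame = base frame: x ahead of the robot, y to its left, z up, the work surface at z = 0. Lengths are in m, angles in degrees, forces in N, time in s.
With the tool pointing down it reaches from about 0.35 to 0.9 m from the base axis. Payload 19.9 kg.
Tool frame: the origin (TCP) lies between the finger pads; the fingertips stand 14 mm ahead of it and the grasp point (between the pads) lies 5 mm behind it; z points along the fingers, y is the line along which they close (so a half turn about z gives the same grasp; the last joint's range is limited). The gripper opens to 94 mm and grips with 3 to 60 N. Pads are 16 mm wide; open, the fingers measure 119 mm over their backs; the gripper's body (75 mm by 177 mm) begins 78 mm behind the grasp point.
Start: joints at [68.039, 23.915, -0.59, 92.452, 0.269, 63.638, -3.037], TCP at [0.209, -0.589, 0.219] pointing down, gripper open.
Joint ranges: [-161.28, 161.28], [-22.2, 115.67], [-73.04, 71.86], [3.21, 147.25], [-68.34, 248.33], [10.77, 114.83], [-161.83, 161.83]. Speed limits (degrees/s): [108.29, 108.29, 136.94, 136.94, 172.46, 172.46, 172.46].

INTERFACE

Orientations are given as a 3x3 rotation matrix whose columns are the frame's x, y, z axes.
In Python, from station import get_state, camera, get_calibration, manip, finder gives the robot as it stands.
- The arm moves only by the tool play_rows, never from a script. Its argument "deltas" is text: rows parted by semicolons, each of 7 numbers parted by spaces: the shift along the tool's x, y, z scaled (see below), then the turn, a rotation vector about the tool's x, y, z scaled (see below), then the closure, from -1 (fully open) to 1 (shut). In form: tx ty tz wx wy wz claw; .... A call has 1 to 8 rows; each row shifts and turns the commanded pose from where the row before left it, along the tool's axes as they then stand; what a row does not reach is not made up. The controller multiplies each number of a shift by 0.04 m and each number of a turn by 90 degrees. A row lasts 1/10 s, in which the tool goes at most 50 mm and 8.59 degrees, less where a joint would pass 70% of its speed; a pose out of reach is approached as far as the arm can. A call with a number of a shift or a turn outside -1 to 1 is refused whole. A call with a gripper value outside its range is refused whole. The fingers move at their own pace and stop on an object; the grip force is fixed at half the most. Time passes only in rows, so rows that do not move let the fingers close. It gives the time, the measured TCP pose, the force, the opening and the grip force at its end, in the units of the state.
- get_state(): the state, without advancing time (a new reading comes with each control period).
- camera(name): name is "scene" or "top" or "wrist"; returns the picture (400x640x3 uint8, red, green, blue); there is no depth.
- get_calibration(name): a dict with "fovy" (degrees; the focal length in pixels is half the picture's height over the tangent of half this angle, whatever the lens; pixels are square), "cx", "cy" (the principal point, pixels), "T" (4x4, takes a point from camera to world coordinates); the wrist camera has in their place "hand_eye" (4x4, takes a point from camera to tool coordinates, whose origin is the TCP and whose axes are the flange's). Camera axes: x right, y down, z forward; pixel columns grow to the right and rows downward; lengths in m; the calibration is good to about 2 mm. A picture is of the moment at which its call begins: read the wrist's pose just before it. get_calibration takes no time and is no camera call.
- manip.job_done(): hands the job in; it is judged then, once.
Trained networks look in the newest picture that a camera, given by its name, has taken for a name from the list of things; names that differ only in an ending like _2 or _b are one class to them, and where a whole thing is asked for, a point or a joint stands for the part that bears it (a point fixed in the world has none). Each returns a list of dicts, best first, with "conf" (0 to 1); they miss things now and then, are a little off and sometimes report something else, mostly with a low value. They report only what shows in the picture. A call takes as long as a camera call. They do not tell look-alikes from the thing itself.
- finder.boxes_of(camera, label): "extent" ([left, top, right, bottom] in pixels, round what is visible of it).
- finder.outline_of(camera, label): "pixels" (400x640 bool, what is visible of it) and "extent" ([left, top, right, bottom] in pixels, round what is visible of it).
- finder.landmark_of(camera, label): "point" ([column, row] in pixels: a listed point, or the origin of a listed thing).
The state is a dict: "time": time; "joints": joint angles; "joint_velocities": joint speeds; "tau": joint torques, N m; "ee_pos": TCP position; "tcp_rot": TCP orientation; "ft_force": force on the tool from outside, world axes, zero at the start; "wrist_torque": the same for the moment, N m; "width": finger opening in m; "finger_force": force on a finger pad.
Only numpy, scipy, OpenCV 4.12 (cv2) and the standard library are available. Lean on these libraries where they do the work, as an engineer would, in place of code of your own. Each camera call takes 0.05 s, during which the arm holds its last target. There are 200 camera calls.

## Working session

There is one attempt and no reset: what is moved stays moved. The work goes in short steps, Python scripts to look and compute and a tool call to move; the robot and the scene stay as the last step left them, time stands still between calls to the robot, and variables do not carry over. Pictures are saved under pics/ and viewed, at most 10 in all, crops included, and the job is handed in when it is done.

Besides the shell and the picture viewer there is one more tool, called after "Emit:" by a JSON object that holds its "op" and its "data", one argument or row to a line. play_rows: Moves the arm, as the interface text tells. Shifts and turns lie within -1 to 1; 1 stands for 0.04 m of shift or 90 degrees of turn. Its arguments: {"type":"object","properties":{"deltas":{"type":"string"}},"required":["deltas"]}

```bash
mkdir -p pics; ls
python3 - <<'E'
from station import *
import cv2,numpy as np
s=get_state();print(s['ee_pos'],np.round(s['tcp_rot'],3).tolist(),s['width'],s['time'])
for n in ("scene","top"):
    im=camera(n);cv2.imwrite(f"pics/{n}0.png",im[...,::-1])
    c=get_calibration(n);print(n,c['fovy'],c['cx'],c['cy'],np.round(c['T'],3).tolist())
    for l in ("barrel_a","gauge","gauge_tip","gauge_seat","dish_in","tray_in"):
        for d in finder.landmark_of(n,l)[:4]: print(n,l,np.round(d['point'],1),round(d['conf'],2))
E
```

```text
pics
[ 0.20936029 -0.58848731  0.21883536] [[0.942, 0.335, -0.001], [0.335, -0.942, 0.001], [-0.0, -0.001, -1.0]] 0.09380746339271134 0.0
scene 55.667312250369726 319.44873077267124 195.0898266301704 [[0.275, 0.562, -0.78, 1.268], [0.961, -0.172, 0.215, -0.261], [-0.014, -0.809, -0.587, 0.612], [0.0, 0.0, 0.0, 1.0]]
scene barrel_a [233.6 259.7] 0.92
scene barrel_a [240.9 208. ] 0.75
scene barrel_a [327.  275.6] 0.59
scene gauge [346.5 211. ] 0.95
scene gauge [481.3 246.2] 0.95
scene gauge [273.5 307.3] 0.94
scene gauge [261.8 179.3] 0.7
scene gauge_tip [262.7 158.1] 0.88
scene gauge_tip [489.5 223.8] 0.77
scene gauge_tip [267.4 281.6] 0.76
scene gauge_tip [344.3 193.8] 0.66
scene gauge_seat [345.2 209.8] 0.9
scene gauge_seat [261.7 171.1] 0.85
scene gauge_seat [268.4 297.7] 0.67
scene dish_in [408.7 175.7] 0.63
scene tray_in [447.7 204.6] 0.68
top 53.58191693779516 322.72720517629386 201.90757032226495 [[-0.001, -0.993, 0.118, 0.461], [-1.0, 0.004, 0.027, -0.084], [-0.027, -0.118, -0.993, 0.971], [0.0, 0.0, 0.0, 1.0]]
top barrel_a [403.9 254.5] 0.69
top barrel_a [480.1 185.2] 0.67
top barrel_a [416.6 180.2] 0.63
top gauge [197.6 131. ] 0.67
top gauge [300.2 205.2] 0.59
top gauge [389.2 117.7] 0.58
top gauge [370.7 309.9] 0.56
top gauge_tip [375.6 313.2] 0.98
top gauge_tip [187.1 122.6] 0.95
top gauge_tip [396.7 108.1] 0.72
top gauge_tip [297.5 202.6] 0.68
top gauge_seat [195.5 130.3] 0.92
top gauge_seat [389.7 115.9] 0.85
top gauge_seat [299.6 208.4] 0.74
top gauge_seat [372.6 312.2] 0.7
top dish_in [198.2 262. ] 0.8
top dish_in [337.5 138. ] 0.21
```

View pics/top0.png

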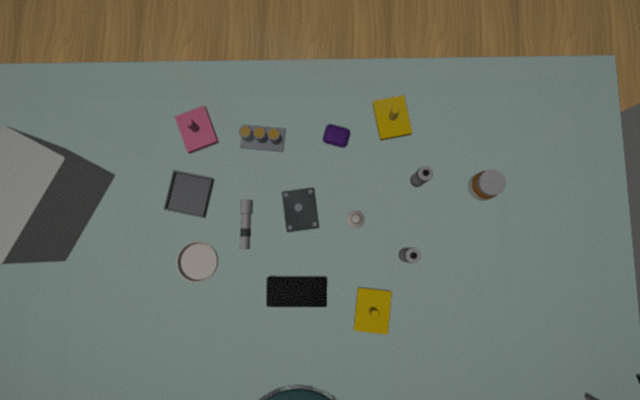

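View pics/scene0.png

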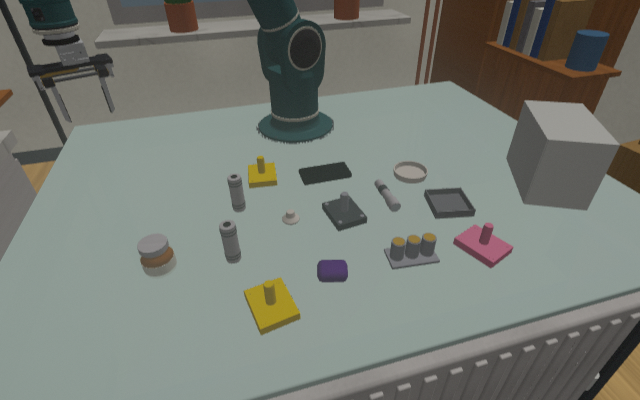

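The top view shows:
- **Barrels:** at about (421,177) and (410,255). The third candidate, at (487,185), is the candle jar.
- **Gauge candidates:** pink (197,130), yellow (393,117), yellow (373,311) and dark steel (300,209). Only the dark one fits the description.
- **Destinations:** the tray is at (190,194) and the dish at (198,262).

I'll confirm these in one enlarged crop and measure from outlines.

```bash
cat > h.py <<'E'
from station import *
import cv2,numpy as np
from scipy.optimize import least_squares
def cal(n):
    c=get_calibration(n); f=200/np.tan(np.radians(c['fovy']/2))
    if 'T' in c: T=np.array(c['T'])
    else:
        s=get_state();W=np.eye(4);W[:3,:3]=s['tcp_rot'];W[:3,3]=s['ee_pos'];T=W@np.array(c['hand_eye'])
    return f,c['cx'],c['cy'],T
def proj(k,P):
    f,cx,cy,T=k;q=(np.atleast_2d(P)-T[:3,3])@T[:3,:3]
    return np.c_[cx+f*q[:,0]/q[:,2],cy+f*q[:,1]/q[:,2]]
def ray(k,p,z):
    f,cx,cy,T=k;d=T[:3,:3]@np.array([(p[0]-cx)/f,(p[1]-cy)/f,1]);o=T[:3,3]
    return o+d*(z-o[2])/d[2]
th=np.linspace(0,2*np.pi,60)
def cyl(x,y,r,z0,z1):
    c=np.c_[x+r*np.cos(th),y+r*np.sin(th)]
    return np.r_[np.c_[c,0*th+z0],np.c_[c,0*th+z1]]
def model_stats(k,P):
    h=cv2.convexHull(proj(k,P).astype(np.float32));m=cv2.moments(h)
    return np.array([m['m10']/m['m00'],m['m01']/m['m00']]),h
def fitc(k,mask,shape,x0):
    m=cv2.moments(mask.astype(np.uint8),True);c=np.array([m['m10'],m['m01']])/m['m00']
    r=least_squares(lambda p:model_stats(k,shape(*p))[0]-c,x0,x_scale=.01)
    a=cv2.contourArea(model_stats(k,shape(*r.x))[1])
    return r.x,m['m00']/a   # position, area ratio (1 = whole thing seen)
bar=lambda x,y:cyl(x,y,.017,0,.1)
dish=lambda x,y:cyl(x,y,.05,.0,.02)
def box(a,b,h,yaw):
    R=np.array([[np.cos(yaw),-np.sin(yaw)],[np.sin(yaw),np.cos(yaw)]])
    def f(x,y):
        c=np.array([[a,b],[a,-b],[-a,-b],[-a,b]])/2@R.T+[x,y]
        return np.r_[np.c_[c,np.zeros(4)],np.c_[c,np.full(4,h)]]
    return f
E
python3 - <<'E'
from h import *
out={}
for n in ("top","scene"):
    im=camera(n);out[n]=im;k=cal(n)
    for l,sh in (("barrel_a",bar),("dish",dish),("tray",box(.1,.1,.022,0)),("gauge",box(.1,.08,.02,0)),("candle_jar",lambda x,y:cyl(x,y,.034,0,.075)),("incense_holder",lambda x,y:cyl(x,y,.023,0,.028))):
        for d in finder.outline_of(n,l)[:5]:
            if d['conf']<.3: continue
            e=np.array(d['extent']);p=ray(k,(e[:2]+e[2:])/2,.02)[:2]
            x,a=fitc(k,d['pixels'],sh,p)
            cnt=max(cv2.findContours(d['pixels'].astype(np.uint8),0,1)[0],key=cv2.contourArea)
            g=np.array([ray(k,q[0],.02)[:2] for q in cnt],np.float32)
            print(n,l,round(d['conf'],2),e.astype(int).tolist(),np.round(x,4),'area',round(a,2),'rect',np.round(cv2.minAreaRect(g*1000),1) if 0 else [np.round(v,1) for v in cv2.minAreaRect(g*1000)])
t=cv2.resize(out["top"][110:290,155:515],(800,400),interpolation=2)
cv2.imwrite("pics/crop1.png",t[...,::-1])
E
```

```text
top barrel_a 0.76 [412, 163, 434, 185] [ 0.6302 -0.2881] area 0.91 rect [array([ 636.1, -296.6]), array([34. , 59.3]), np.float64(44.5)]
top barrel_a 0.63 [395, 246, 421, 262] [ 0.4487 -0.2558] area 0.99 rect [array([ 447.7, -262.7]), array([51.9, 35.2]), np.float64(89.9)]
top dish 0.6 [174, 241, 218, 282] [0.4331 0.2475] area 0.9 rect [array([434. , 244.5]), array([92.5, 99.7]), np.float64(0.1)]
top tray 0.74 [161, 169, 215, 218] [0.5978 0.2727] area 1.0 rect [array([597.3, 270. ]), array([108.2, 103.7]), np.float64(78.4)]
top gauge 0.93 [283, 182, 316, 231] [ 0.5578 -0.0025] area 0.97 rect [array([557.3,  -3.1]), array([101.4,  80.1]), np.float64(8.0)]
top gauge 0.87 [352, 288, 394, 333] [ 0.3185 -0.1732] area 1.0 rect [array([ 319. , -173.6]), array([ 81.6, 102.9]), np.float64(83.8)]
top gauge 0.82 [373, 95, 411, 139] [ 0.7877 -0.2297] area 0.98 rect [array([ 784.7, -228.6]), array([103.9,  83. ]), np.float64(9.9)]
top candle_jar 0.96 [467, 167, 506, 200] [ 0.6121 -0.4418] area 0.88 rect [array([ 616.2, -451. ]), array([69.2, 93.6]), np.float64(26.2)]
top incense_holder 0.62 [346,
[... 930 characters left out ...]
scene gauge 0.87 [323, 187, 370, 229] [ 0.5567 -0.0023] area 1.04 rect [array([558.1,  -8.8]), array([143.8,  90.5]), np.float64(6.8)]
scene gauge 0.76 [247, 157, 277, 190] [ 0.3158 -0.1758] area 1.02 rect [array([ 311.6, -173.4]), array([ 79.3, 172.9]), np.float64(83.2)]
scene candle_jar 0.91 [136, 230, 174, 280] [ 0.6159 -0.4439] area 0.91 rect [array([ 589.9, -452.4]), array([155.9,  69.6]), np.float64(17.7)]
scene candle_jar 0.36 [322, 191, 367, 231] [ 0.5906 -0.0141] area 0.97 rect [array([558.9,  -8.7]), array([138. ,  88.6]), np.float64(7.5)]
scene incense_holder 0.48 [279, 209, 297, 223] [ 0.5434 -0.1386] area 0.53 rect [array([ 549.5, -141.4]), array([53.1, 38.5]), np.float64(13.7)]
```

View pics/crop1.png

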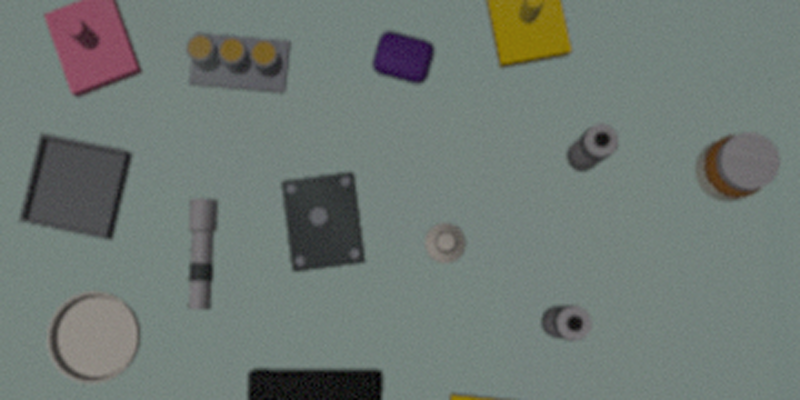

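The crop shows the dark block with its bare pin at crop (318,216), the two barrels at crop (598,140) and (570,323), the grey tray at (75,187) and the white dish at (95,337). The two cameras agree to about 1 mm: barrel 1 at (0.449,-0.256), barrel 2 at (0.630,-0.288), gauge at (0.557,-0.002). First I'll square the yaw and go above barrel 1.

Emit:
{"op": "play_rows", "data": {
  "deltas": "0 0 0 0 0 0.0724 -1; 0 0 0 0 0 0.0724 -1; 0 0 0 0 0 0.0724 -1; 0.4 -0.6 0 0 0 0 -1; 0.5 -0.7 0 0 0 0 -1; 0.5 -0.7 0 0 0 0 -1; 0.5 -0.7 0 0 0 0 -1; 0.5 -0.7 0 0 0 0 -1"
}}

```text
time: 2.2
ee_pos: [0.3061, -0.4516, 0.2196]
tcp_rot: [[1.0, 0.001, 0.0], [0.001, -1.0, -0.0], [0.0, 0.0, -1.0]]
ft_force: [0.9, -0.5, -0.4]
width: 0.0939
finger_force: 0.0
```

Emit:
{"op": "play_rows", "data": {
  "deltas": "0.6 -0.8 0 0 0 0 -1; 0.6 -0.8 0 0 0 0 -1; 0.6 -0.8 0 0 0 0 -1; 0.6 -0.8 0 0 0 0 -1; 0.6 -0.8 0 0 0 0 -1; 0.4 -0.5 0 0 0 0 -1; 0.2 -0.4 0 0 0 0 -1; 0 0 0 0 0 0 -1"
}}

```text
time: 3.0
ee_pos: [0.4505, -0.2545, 0.2195]
tcp_rot: [[1.0, 0.004, 0.0], [0.004, -1.0, 0.001], [0.0, -0.001, -1.0]]
ft_force: [-0.7, 0.1, 1.1]
width: 0.0939
finger_force: 0.0
```

```bash
cat > w.py <<'E'
from h import *
import sys
s=get_state();print(s['time'],np.round(s['ee_pos'],4),np.round(s['tcp_rot'],3).tolist(),np.round(s['joints'],1),np.round(s['ft_force'],1),s['width'],s['finger_force'])
k=cal('wrist');im=camera('wrist');cv2.imwrite(f"pics/{sys.argv[1]}.png",im[...,::-1])
for l in sys.argv[2:]:
    for d in finder.outline_of('wrist',l)[:2]: print(l,round(d['conf'],2),d['extent'], fitc(k,d['pixels'],bar,s['ee_pos'][:2]) if l[:3]=='bar' else '')
    for d in finder.landmark_of('wrist',l)[:2]: print(l,'pt',round(d['conf'],2),d['point'],'z0',np.round(ray(k,d['point'],0),4),'z07',np.round(ray(k,d['point'],.07),4))
E
python3 w.py w1 barrel_a; python3 -c "
from h import *
print(np.round(get_calibration('wrist')['hand_eye'],3),get_calibration('wrist')['fovy'])"
```

```text
3.0 [ 0.4505 -0.2545  0.2195] [[1.0, 0.004, 0.0], [0.004, -1.0, 0.001], [0.0, -0.001, -1.0]] [ 34.2  13.2  -9.4 107.4   2.4  59.6 -65.9] [-0.7  0.1  1.1] 0.09393927152898104 0.0
barrel_a 0.92 [332.7, 0.0, 375.5, 52.6] (array([ 0.62293025, -0.28573805]), 0.7878189958732253)
barrel_a 0.57 [305.9, 167.9, 337.2, 213.5] (array([ 0.44708258, -0.25424184]), 0.9985248625046235)
barrel_a pt 0.73 [346.9, 38.3] z0 [ 0.6287 -0.2864  0.    ] z07 [ 0.6094 -0.2802  0.07  ]
barrel_a pt 0.55 [319.6, 183.2] z0 [ 0.4442 -0.253   0.    ] z07 [ 0.4585 -0.2528  0.07  ]
[[-0.001 -0.968 -0.252  0.072]
 [ 1.    -0.001  0.    -0.002]
 [-0.001 -0.252  0.968 -0.165]
 [ 0.     0.     0.     1.   ]] 71.73039458815603
```

View pics/w1.png

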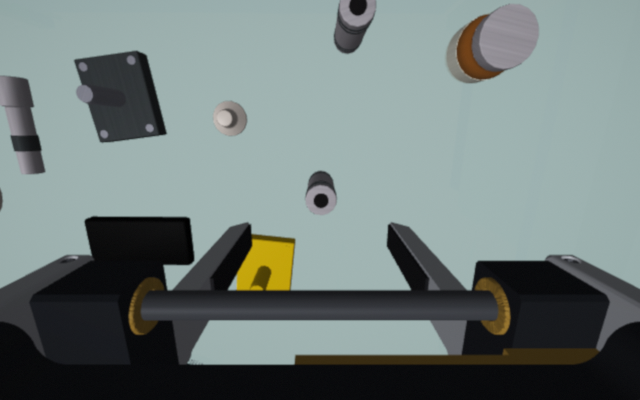

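The wrist view shows the near barrel's cap at (321,200), centred between the fingers. The wrist fit gives (0.447,-0.254), so I'll grasp there.

Emit:
{"op": "play_rows", "data": {
  "deltas": "-0.09 0 0.5 0 0 0 -1; 0 0 0.6 0 0 0 -1; 0 0 0.6 0 0 0 -1; 0 0 0.6 0 0 0 -1; 0 0 0.6 0 0 0 -1; 0 0 0.5 0 0 0 -1; 0 0 0.3 0 0 0 -1; 0 0 0.09 0 0 0 -1"
}}

```text
time: 3.95
ee_pos: [0.4449, -0.2572, 0.0669]
tcp_rot: [[1.0, -0.0, -0.002], [-0.0, -1.0, 0.001], [-0.002, -0.001, -1.0]]
ft_force: [-0.1, 0.2, 0.6]
width: 0.0941
finger_force: 0.0
```

Emit:
{"op": "play_rows", "data": {
  "deltas": "0 0 0 0 0 0 -1; 0 0 0 0 0 0 1; 0 0 0 0 0 0 1; 0 0 0 0 0 0 1; 0 0 0 0 0 0 1; 0 0 0 0 0 0 1; 0 0 0 0 0 0 1; 0 0 0 0 0 0 1"
}}

```text
time: 4.75
ee_pos: [0.4457, -0.2567, 0.0678]
tcp_rot: [[1.0, 0.001, -0.0], [0.001, -1.0, 0.0], [-0.0, -0.0, -1.0]]
ft_force: [-0.1, 0.2, -0.3]
width: 0.0413
finger_force: 0.0
```

Emit:
{"op": "play_rows", "data": {
  "deltas": "0 0 0 0 0 0 1; 0 0 0 0 0 0 1; 0 0 0 0 0 0 1; 0 0 0 0 0 0 1; 0 0 0 0 0 0 1"
}}

```text
time: 5.25
ee_pos: [0.4456, -0.2567, 0.0678]
tcp_rot: [[1.0, 0.001, -0.0], [0.001, -1.0, 0.0], [-0.0, -0.0, -1.0]]
ft_force: [-0.2, -1.2, -0.4]
width: 0.0338
finger_force: 30.0
```

Emit:
{"op": "play_rows", "data": {
  "deltas": "0 0 -0.2 0 0 0 1; 0 0 -0.5 0 0 0 1; 0 0 -0.6 0 0 0 1; 0 0 -0.6 0 0 0 1; 0 0 -0.6 0 0 0 1; 0 0 -0.5 0 0 0 1; 0 0 -0.3 0 0 0 1; 0 0 0 0 0 0 1"
}}

```text
time: 6.05
ee_pos: [0.4462, -0.257, 0.2013]
tcp_rot: [[1.0, 0.001, 0.002], [0.001, -1.0, -0.001], [0.002, 0.001, -1.0]]
ft_force: [0.2, 0.8, -1.4]
width: 0.0344
finger_force: 30.0
```

Emit:
{"op": "play_rows", "data": {
  "deltas": "0.1 -0.5 0 0 0 0 1; 0.1 -0.9 0 0 0 0 1; 0.1 -0.9 0 0 0 0 1; 0.1 -0.9 0 0 0 0 1; 0.15 -0.9 0 0 0 0 1; 0.1 -0.9 0 0 0 0 1; 0.1 -0.8 0 0 0 0 1; 0.1 -0.57 0 0 0 0 1"
}}

```text
time: 6.85
ee_pos: [0.479, 0.0004, 0.1989]
tcp_rot: [[1.0, 0.002, -0.001], [0.002, -1.0, 0.001], [-0.001, -0.001, -1.0]]
ft_force: [-0.2, -0.1, -1.6]
width: 0.0339
finger_force: 30.0
```

Emit:
{"op": "play_rows", "data": {
  "deltas": "0 0 0 0 0 0 1; 0 0 0 0 0 0 1; 0 0 0 0 0 0 1"
}}

```text
time: 7.15
ee_pos: [0.4792, -0.0028, 0.1993]
tcp_rot: [[1.0, -0.001, -0.001], [-0.001, -1.0, -0.0], [-0.001, 0.0, -1.0]]
ft_force: [-0.1, -0.2, -0.3]
width: 0.034
finger_force: 30.0
```

```bash
python3 w.py w2 gauge_tip gauge_seat gauge barrel_a
```

```text
7.15 [ 0.4792 -0.0028  0.1993] [[1.0, -0.001, -0.001], [-0.001, -1.0, -0.0], [-0.001, 0.0, -1.0]] [ 14.3  11.2 -19.7 113.3   4.5  56.3 -97.6] [-0.1 -0.2 -0.3] 0.03398355909823728 29.98907427303493
gauge_tip 0.81 [281.5, 72.0, 354.1, 164.5] 
gauge_tip 0.55 [412.2, 257.8, 475.9, 280.5] 
gauge_tip pt 0.84 [318.9, 122.0] z0 [ 0.556  -0.0006  0.    ] z07 [ 0.5552 -0.0006  0.07  ]
gauge_seat 0.8 [414.1, 255.8, 473.3, 282.7] 
gauge_seat pt 0.92 [317.6, 124.5] z0 [0.5529 0.0011 0.    ] z07 [0.5527 0.0007 0.07  ]
gauge 0.96 [279.9, 74.9, 358.1, 164.8] 
gauge 0.56 [416.0, 258.3, 476.2, 281.1] 
gauge pt 0.68 [139.5, 217.8] z0 [0.4284 0.2484 0.    ] z07 [0.452  0.2005 0.07  ]
gauge pt 0.6 [315.2, 121.6] z0 [0.5565 0.0041 0.    ] z07 [0.5556 0.0032 0.07  ]
barrel_a 0.87 [540.9, 15.5, 640.0, 72.8] (array([ 0.62399469, -0.27159277]), 0.7677469570712001)
barrel_a 0.56 [290.2, 192.3, 350.4, 289.7] (array([ 0.4169346 , -0.00109891]), 3.07972718750719)
barrel_a pt 0.8 [555.7, 60.4] z0 [ 0.6271 -0.2861  0.    ] z07 [ 0.6126 -0.2312  0.07  ]
barrel_a pt 0.56 [320.9, 209.1] z0 [ 0.4405 -0.0031  0.    ] z07 [ 0.4618 -0.0026  0.07  ]
```

View pics/w2.png

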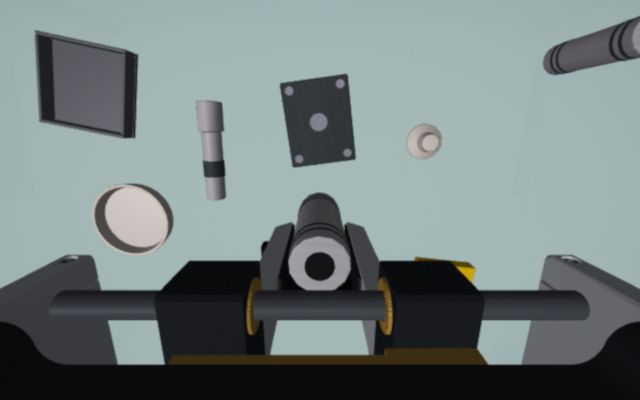

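The wrist view shows the pin's tip as a disc at (319,122) and the held barrel's cap at about (320,263). I'll measure both in this same image.

```bash
cat > m.py <<'E'
from h import *
import sys
# python m.py pic ztop
k=cal('wrist');im=cv2.imread(f"pics/{sys.argv[1]}.png");g=cv2.cvtColor(im,6);ztop=float(sys.argv[2]);e=get_state()['ee_pos']
def blobs(m,roi,z,tag):
    n,_,st,c=cv2.connectedComponentsWithStats(m.astype(np.uint8))
    for i in range(1,n):
        x,y,w,h,a=st[i]
        if a>60 and roi[0]<c[i][0]<roi[2] and roi[1]<c[i][1]<roi[3]: print(tag,np.round(c[i],1),w,h,a,'->',np.round(ray(k,c[i],z),4),'rel',np.round(ray(k,c[i],z)-e,4))
p=[float(v) for v in sys.argv[3:7]] # pin px, cap px
def win(c,r):
    m=np.zeros_like(g);cv2.circle(m,(int(c[0]),int(c[1])),r,255,-1);return m>0
blobs(win(p[:2],16)&(g>95),(p[0]-9,p[1]-9,p[0]+9,p[1]+9),.07,'pin')
cm=win(p[2:],45)
blobs(cm&(g<30),(p[2]-9,p[3]-9,p[2]+9,p[3]+9),ztop,'capdot')
blobs(cm&(g>120)&(abs(im[...,0].astype(int)-im[...,2])<25),(p[2]-12,p[3]-15,p[2]+12,p[3]+15),ztop,'capring')
print(g[int(p[1]),int(p[0])-16:int(p[0])+17],g[int(p[3]),int(p[2])-36:int(p[2])+37])
E
python3 m.py w2 .2315 319 122 320 263
```

```text
pin [318.2 121.6] 18 18 249 -> [0.556 0.001 0.07 ] rel [ 0.0765  0.003  -0.1299]
capdot [319.3 266. ] 28 27 584 -> [4.796e-01 2.000e-04 2.315e-01] rel [0.0001 0.0022 0.0316]
capring [318.9 262.8] 61 53 1899 -> [4.814e-01 4.000e-04 2.315e-01] rel [0.0019 0.0024 0.0316]
[ 55  55  54  55  57  62  83 113 130 131 129 130 131 130 131 132 133 131
 132 131 130 129 128 123  95  58  54  54  53  52  53  53  54] [  8   7   8  28  98 152 161 160 159 160 160 159 160 159 158 158 158 158
 158 155 125  60  24  20  19  20  20  19  19  20  20  20  21  20  19  19
  19  20  20  20  20  19  20  19  20  19  20  20  19  35 101 148 154 154
 154 154 154 153 153 154 154 154 153 154 150 132  89  31  14  14  12  11
  27]
```

Target TCP is about (0.554,-0.0022), and both measuring routes agree on it. I'll go over the pin, stopping with the mouth about 8 mm above the tip.

Emit:
{"op": "play_rows", "data": {
  "deltas": "0.3 -0.015 0 0 0 0 1; 0.4 0 0.1 0 0 0 1; 0.4 0 0.2 0 0 0 1; 0.4 0 0.3 0 0 0 1; 0.3 0 0.3 0 0 0 1; 0.07 0 0.25 0 0 0 1; 0 0 0.18 0 0 0 1; 0 0 0 0 0 0 1"
}}

```text
time: 8.4
ee_pos: [0.5535, -0.0012, 0.1457]
tcp_rot: [[1.0, 0.001, -0.002], [0.001, -1.0, 0.0], [-0.002, -0.0, -1.0]]
ft_force: [-0.4, -0.1, -0.7]
width: 0.0343
finger_force: 30.0
```

Emit:
{"op": "play_rows", "data": {
  "deltas": "0 0 0 0 0 0 1; 0 0 0 0 0 0 1; 0 0 0 0 0 0 1"
}}

```text
time: 8.7
ee_pos: [0.5544, -0.0012, 0.1472]
tcp_rot: [[1.0, 0.001, 0.001], [0.001, -1.0, -0.0], [0.001, 0.0, -1.0]]
ft_force: [-0.7, -0.8, -1.3]
width: 0.0341
finger_force: 30.0
```

Emit:
{"op": "play_rows", "data": {
  "deltas": "0 0.02 0.1 0 0 0 1; 0 0 0.1 0 0 0 1; 0 0 0.05 0 0 0 1; 0 0 0.05 0 0 0 1; 0 0 0 0 0 0 1"
}}

```text
time: 9.2
ee_pos: [0.5541, -0.002, 0.1343]
tcp_rot: [[1.0, 0.001, -0.001], [0.001, -1.0, 0.0], [-0.001, -0.0, -1.0]]
ft_force: [-0.7, 0.2, -1.2]
width: 0.0342
finger_force: 30.0
```

Emit:
{"op": "play_rows", "data": {
  "deltas": "0 0 0.08 0 0 0 1; 0 0 0.08 0 0 0 1; 0 0 0.08 0 0 0 1; 0 0 0 0 0 0 1"
}}

```text
time: 9.6
ee_pos: [0.5541, -0.002, 0.1245]
tcp_rot: [[1.0, 0.001, -0.001], [0.001, -1.0, 0.0], [-0.001, -0.0, -1.0]]
ft_force: [0.5, 0.5, -1.0]
width: 0.0344
finger_force: 30.0
```

It fits. I'll go on down.

Emit:
{"op": "play_rows", "data": {
  "deltas": "0 0 0.13 0 0 0 1; 0 0 0.13 0 0 0 1; 0 0 0.13 0 0 0 1; 0 0 0.13 0 0 0 1; 0 0 0.13 0 0 0 1; 0 0 0.1 0 0 0 1; 0 0 0.05 0 0 0 1; 0 0 0 0 0 0 1"
}}

```text
time: 10.4
ee_pos: [0.5542, -0.002, 0.0928]
tcp_rot: [[1.0, 0.001, -0.0], [0.001, -1.0, 0.0], [-0.0, -0.0, -1.0]]
ft_force: [-0.2, 0.8, -1.3]
width: 0.0345
finger_force: 30.0
```

Emit:
{"op": "play_rows", "data": {
  "deltas": "0 0 0.04 0 0 0 1; 0 0 0 0 0 0 1"
}}

```text
time: 10.6
ee_pos: [0.5543, -0.002, 0.0914]
tcp_rot: [[1.0, 0.001, -0.0], [0.001, -1.0, 0.0], [-0.0, -0.0, -1.0]]
ft_force: [0.2, -0.2, -1.2]
width: 0.034
finger_force: 30.0
```

Emit:
{"op": "play_rows", "data": {
  "deltas": "0 0 0.04 0 0 0 1; 0 0 0.03 0 0 0 1; 0 0 0 0 0 0 1"
}}

```text
time: 10.9
ee_pos: [0.5542, -0.002, 0.0885]
tcp_rot: [[1.0, 0.001, -0.0], [0.001, -1.0, 0.0], [-0.0, -0.0, -1.0]]
ft_force: [0.3, 0.3, -0.9]
width: 0.0344
finger_force: 30.0
```

Emit:
{"op": "play_rows", "data": {
  "deltas": "0 0 0.02 0 0 0 1; 0 0 0 0 0 0 1"
}}

```text
time: 11.1
ee_pos: [0.5544, -0.002, 0.0878]
tcp_rot: [[1.0, 0.001, 0.0], [0.001, -1.0, 0.0], [0.0, -0.0, -1.0]]
ft_force: [0.8, 0.4, -1.1]
width: 0.034
finger_force: 30.0
```

Emit:
{"op": "play_rows", "data": {
  "deltas": "0 0 0.02 0 0 0 1; 0 0 0 0 0 0 1"
}}

```text
time: 11.3
ee_pos: [0.5547, -0.0019, 0.0877]
tcp_rot: [[1.0, 0.001, 0.001], [0.001, -1.0, -0.0], [0.001, 0.0, -1.0]]
ft_force: [-3.4, -0.2, 10.1]
width: 0.0343
finger_force: 30.0
```

Emit:
{"op": "play_rows", "data": {
  "deltas": "0 0 0.02 0 0 0 1; 0 0 0 0 0 0 1; 0 0 0 0 0 0 1"
}}

```text
time: 11.6
ee_pos: [0.555, -0.0018, 0.0876]
tcp_rot: [[1.0, 0.001, 0.002], [0.001, -1.0, -0.0], [0.002, 0.0, -1.0]]
ft_force: [-6.0, -0.2, 21.8]
width: 0.0342
finger_force: 30.0
```

Seated: the force rose at z=0.0877, with the mouth at 20 mm. Next I lift and carry it to the dish at (0.433,0.247).

Emit:
{"op": "play_rows", "data": {
  "deltas": "0 0 -0.1 0 0 0 1; 0 0 -0.2 0 0 0 1; 0 0 -0.4 0 0 0 1; 0 0 -0.5 0 0 0 1; 0 0 -0.5 0 0 0 1; 0 0 -0.4 0 0 0 1; 0 0 -0.2 0 0 0 1; 0 0 0 0 0 0 1"
}}

```text
time: 12.4
ee_pos: [0.5547, -0.0021, 0.1791]
tcp_rot: [[1.0, 0.001, 0.001], [0.001, -1.0, -0.0], [0.001, 0.0, -1.0]]
ft_force: [0.3, -0.4, -1.6]
width: 0.0343
finger_force: 30.0
```

Emit:
{"op": "play_rows", "data": {
  "deltas": "-0.3 -0.6 0 0 0 0 1; -0.4 -0.8 0 0 0 0 1; -0.4 -0.9 0 0 0 0 1; -0.4 -0.9 0 0 0 0 1; -0.5 -0.9 0 0 0 0 1; -0.4 -0.8 0 0 0 0 1; -0.4 -0.8 0 0 0 0 1; -0.3 -0.5 0 0 0 0 1"
}}

```text
time: 13.2
ee_pos: [0.4285, 0.2479, 0.1776]
tcp_rot: [[1.0, 0.003, -0.001], [0.003, -1.0, 0.0], [-0.001, -0.0, -1.0]]
ft_force: [0.4, 0.7, -1.0]
width: 0.0339
finger_force: 30.0
```

Emit:
{"op": "play_rows", "data": {
  "deltas": "0 0 0 0 0 0 1; 0 0 0 0 0 0 1"
}}

```text
time: 13.4
ee_pos: [0.4299, 0.2457, 0.1776]
tcp_rot: [[1.0, 0.001, -0.001], [0.001, -1.0, -0.0], [-0.001, 0.0, -1.0]]
ft_force: [1.2, -0.7, -1.6]
width: 0.0341
finger_force: 30.0
```

Emit:
{"op": "play_rows", "data": {
  "deltas": "0 0 0.3 0 0 0 1; 0 0 0.5 0 0 0 1; 0 0 0.5 0 0 0 1; 0 0 0.5 0 0 0 1; 0 0 0.4 0 0 0 1; 0 0 0.2 0 0 0 1; 0 0 0.1 0 0 0 1; 0 0 0 0 0 0 1"
}}

```text
time: 14.2
ee_pos: [0.4302, 0.2456, 0.0779]
tcp_rot: [[1.0, 0.0, -0.001], [0.0, -1.0, -0.0], [-0.001, 0.0, -1.0]]
ft_force: [0.0, 0.3, -1.1]
width: 0.034
finger_force: 30.0
```

Emit:
{"op": "play_rows", "data": {
  "deltas": "0 0 0 0 0 0 1; 0 0 0.02 0 0 0 1; 0 0 0 0 0 0 1"
}}

```text
time: 14.5
ee_pos: [0.4304, 0.246, 0.0778]
tcp_rot: [[1.0, 0.001, 0.001], [0.001, -1.0, 0.0], [0.001, -0.0, -1.0]]
ft_force: [-0.9, 0.2, -1.3]
width: 0.0342
finger_force: 30.0
```

Emit:
{"op": "play_rows", "data": {
  "deltas": "0 0 0.04 0 0 0 1; 0 0 0.04 0 0 0 1; 0 0 0 0 0 0 1"
}}

```text
time: 14.8
ee_pos: [0.43, 0.2458, 0.074]
tcp_rot: [[1.0, 0.001, -0.0], [0.001, -1.0, -0.0], [-0.0, 0.0, -1.0]]
ft_force: [-0.5, 0.3, -1.6]
width: 0.0343
finger_force: 30.0
```

Emit:
{"op": "play_rows", "data": {
  "deltas": "0 0 0.02 0 0 0 1; 0 0 0 0 0 0 1"
}}

```text
time: 15.0
ee_pos: [0.4301, 0.2459, 0.0734]
tcp_rot: [[1.0, 0.001, -0.0], [0.001, -1.0, 0.0], [-0.0, -0.0, -1.0]]
ft_force: [0.5, 0.3, -0.0]
width: 0.0336
finger_force: 30.0
```

Emit:
{"op": "play_rows", "data": {
  "deltas": "0 0 0.02 0 0 0 1; 0 0 0 0 0 0 1"
}}

```text
time: 15.2
ee_pos: [0.4303, 0.246, 0.0727]
tcp_rot: [[1.0, 0.001, 0.0], [0.001, -1.0, 0.0], [0.0, -0.0, -1.0]]
ft_force: [-0.1, -0.1, 0.9]
width: 0.0341
finger_force: 30.0
```

Emit:
{"op": "play_rows", "data": {
  "deltas": "0 0 0.015 0 0 0 1; 0 0 0 0 0 0 1; 0 0 0 0 0 0 0.2; 0 0 0 0 0 0 -0.5; 0 0 0 0 0 0 -1; 0 0 0 0 0 0 -1; 0 0 0 0 0 0 -1; 0 0 0 0 0 0 -1"
}}

```text
time: 16.0
ee_pos: [0.4302, 0.2459, 0.072]
tcp_rot: [[1.0, 0.001, -0.0], [0.001, -1.0, 0.0], [-0.0, -0.0, -1.0]]
ft_force: [-0.7, -0.1, -0.5]
width: 0.0743
finger_force: 0.0
```

Emit:
{"op": "play_rows", "data": {
  "deltas": "0 0 0 0 0 0 -1; 0 0 -0.2 0 0 0 -1; 0 0 -0.5 0 0 0 -1; 0 0 -0.6 0 0 0 -1; 0 0 -0.7 0 0 0 -1; 0 0 -0.7 0 0 0 -1; 0 0 -0.5 0 0 0 -1; 0 0 -0.3 0 0 0 -1"
}}

```text
time: 16.8
ee_pos: [0.4305, 0.2462, 0.2141]
tcp_rot: [[1.0, 0.001, 0.002], [0.001, -1.0, 0.001], [0.002, -0.001, -1.0]]
ft_force: [-0.5, 0.1, -0.1]
width: 0.0938
finger_force: 0.0
```

Run:
```python
from h import *
s=get_state();print(s['ee_pos'],s['width'])
for n in("top","scene"):
    im=camera(n);k=cal(n)
    cv2.imwrite(f"pics/{n}1.png",im[...,::-1])
    for d in finder.outline_of(n,"barrel_a")[:4]: print(n,round(d['conf'],2),np.round(d['extent']),fitc(k,d['pixels'],lambda x,y:cyl(x,y,.017,.0,.1),[.5,0]),fitc(k,d['pixels'],lambda x,y:cyl(x,y,.017,.005,.105),[.5,0]))
```

```text
[0.4304676  0.24621175 0.21413291] 0.09375605890566932
top 0.85 [414. 163. 432. 189.] (array([ 0.62966315, -0.28798823]), 1.0189337835719567) (array([ 0.62873391, -0.28686145]), 1.007850525649525)
top 0.6 [187. 253. 208. 269.] (array([0.43536211, 0.23159961]), 0.5352564999949306) (array([0.43550513, 0.22986055]), 0.5294355605961995)
scene 0.95 [404. 140. 423. 178.] (array([0.42803805, 0.24749991]), 1.055290466611518) (array([0.43554544, 0.24295242]), 1.0365270172522012)
scene 0.81 [218. 221. 241. 260.] (array([ 0.62996816, -0.28905678]), 0.9575016855870554) (array([ 0.63568484, -0.28880404]), 0.9404554122353946)
```

The first barrel stands upright in the dish: the scene fit gives (0.4355,0.243), full area. Now to above barrel 2.

Emit:
{"op": "play_rows", "data": {
  "deltas": "0.3 0.6 0 0 0 0 -1; 0.3 0.9 0 0 0 0 -1; 0.3 0.9 0 0 0 0 -1; 0.3 0.9 0 0 0 0 -1; 0.3 0.9 0 0 0 0 -1; 0.3 0.9 0 0 0 0 -1; 0.3 0.9 0 0 0 0 -1; 0.3 0.9 0 0 0 0 -1"
}}

```text
time: 17.8
ee_pos: [0.526, -0.0316, 0.2107]
tcp_rot: [[1.0, 0.001, -0.002], [0.001, -1.0, 0.0], [-0.002, -0.0, -1.0]]
ft_force: [0.9, 0.3, 0.6]
width: 0.0942
finger_force: 0.0
```

Emit:
{"op": "play_rows", "data": {
  "deltas": "0.3 0.9 0 0 0 0 -1; 0.3 0.9 0 0 0 0 -1; 0.4 0.9 0 0 0 0 -1; 0.4 0.9 0 0 0 0 -1; 0.4 0.9 0 0 0 0 -1; 0.4 0.9 0 0 0 0 -1; 0.3 1 0 0 0 0 -1; 0 0 0 0 0 0 -1"
}}

```text
time: 18.6
ee_pos: [0.6255, -0.2918, 0.2091]
tcp_rot: [[1.0, -0.005, -0.003], [-0.005, -1.0, -0.001], [-0.003, 0.001, -1.0]]
ft_force: [0.1, -0.2, -0.6]
width: 0.0941
finger_force: 0.0
```

Emit:
{"op": "play_rows", "data": {
  "deltas": "0 0 0 0 0 0 -1; 0 0 0 0 0 0 -1"
}}

```text
time: 18.8
ee_pos: [0.6263, -0.2847, 0.211]
tcp_rot: [[1.0, 0.002, -0.001], [0.002, -1.0, 0.001], [-0.001, -0.001, -1.0]]
ft_force: [0.3, -0.3, 0.1]
width: 0.0941
finger_force: 0.0
```

```bash
python3 w.py w3 barrel_a
```

```text
18.8 [ 0.6263 -0.2847  0.211 ] [[1.0, 0.002, -0.001], [0.002, -1.0, 0.001], [-0.001, -0.001, -1.0]] [ 28.9  31.3 -10.4  82.5   5.8  66.8 -72.2] [ 0.3 -0.3  0.1] 0.09413890784687895 0.0
barrel_a 0.58 [304.7, 166.1, 340.5, 213.2] (array([ 0.6286848 , -0.28639318]), 0.994129217969564)
barrel_a 0.23 [75.5, 191.6, 160.4, 260.7] (array([ 0.5792268 , -0.03894501]), 1.900244686704525)
barrel_a pt 0.65 [319.0, 178.1] z0 [ 0.6286 -0.2822  0.    ] z07 [ 0.6417 -0.2823  0.07  ]
```

Emit:
{"op": "play_rows", "data": {
  "deltas": "0.04 0.07 0.4 0 0 0 -1; 0 0 0.6 0 0 0 -1; 0 0 0.6 0 0 0 -1; 0 0 0.6 0 0 0 -1; 0 0 0.6 0 0 0 -1; 0 0 0.45 0 0 0 -1; 0 0 0.25 0 0 0 -1; 0 0 0.08 0 0 0 -1"
}}

```text
time: 19.75
ee_pos: [0.6277, -0.2885, 0.0676]
tcp_rot: [[1.0, 0.001, -0.001], [0.001, -1.0, 0.001], [-0.001, -0.001, -1.0]]
ft_force: [1.0, -0.5, -0.3]
width: 0.094
finger_force: 0.0
```

Emit:
{"op": "play_rows", "data": {
  "deltas": "0 0 0 0 0 0 -1; 0 0 0 0 0 0 -1; 0 0 0 0 0 0 1; 0 0 0 0 0 0 1; 0 0 0 0 0 0 1; 0 0 0 0 0 0 1; 0 0 0 0 0 0 1; 0 0 0 0 0 0 1"
}}

```text
time: 20.55
ee_pos: [0.6281, -0.2888, 0.0689]
tcp_rot: [[1.0, 0.001, -0.0], [0.001, -1.0, 0.0], [-0.0, -0.0, -1.0]]
ft_force: [-0.5, 0.5, 0.0]
width: 0.0494
finger_force: 0.0
```

Emit:
{"op": "play_rows", "data": {
  "deltas": "0 0 0 0 0 0 1; 0 0 0 0 0 0 1; 0 0 0 0 0 0 1; 0 0 0 0 0 0 1; 0 0 0 0 0 0 1; 0 0 0 0 0 0 1"
}}

```text
time: 21.15
ee_pos: [0.6281, -0.2887, 0.0688]
tcp_rot: [[1.0, 0.001, -0.0], [0.001, -1.0, 0.0], [-0.0, -0.0, -1.0]]
ft_force: [-0.6, -0.1, -0.9]
width: 0.0336
finger_force: 30.0
```

Emit:
{"op": "play_rows", "data": {
  "deltas": "0 0 -0.2 0 0 0 1; 0 0 -0.5 0 0 0 1; 0 0 -0.6 0 0 0 1; 0 0 -0.6 0 0 0 1; 0 0 -0.6 0 0 0 1; 0 0 -0.5 0 0 0 1; 0 0 -0.2 0 0 0 1; 0 0 0 0 0 0 1"
}}

```text
time: 21.95
ee_pos: [0.6285, -0.2889, 0.198]
tcp_rot: [[1.0, 0.001, 0.002], [0.001, -1.0, -0.001], [0.002, 0.001, -1.0]]
ft_force: [0.5, 0.5, -2.3]
width: 0.0333
finger_force: 30.0
```

Emit:
{"op": "play_rows", "data": {
  "deltas": "-0.2 -0.5 0 0 0 0 1; -0.2 -0.9 0 0 0 0 1; -0.2 -0.9 0 0 0 0 1; -0.2 -0.9 0 0 0 0 1; -0.2 -0.9 0 0 0 0 1; -0.2 -0.9 0 0 0 0 1; -0.2 -0.9 0 0 0 0 1; -0.2 -0.8 0 0 0 0 1"
}}

```text
time: 22.75
ee_pos: [0.5628, -0.019, 0.1958]
tcp_rot: [[1.0, 0.001, -0.002], [0.001, -1.0, 0.0], [-0.002, -0.0, -1.0]]
ft_force: [1.2, 1.0, -1.9]
width: 0.0331
finger_force: 30.0
```

Emit:
{"op": "play_rows", "data": {
  "deltas": "-0.22 -0.47 0 0 0 0 1; 0 0 0 0 0 0 1; 0 0 0 0 0 0 1; 0 0 0 0 0 0 1"
}}

```text
time: 23.15
ee_pos: [0.5552, -0.0031, 0.1963]
tcp_rot: [[1.0, -0.001, -0.001], [-0.001, -1.0, -0.0], [-0.001, 0.0, -1.0]]
ft_force: [-0.3, -0.4, -0.4]
width: 0.0335
finger_force: 30.0
```

Emit:
{"op": "play_rows", "data": {
  "deltas": "0 -0.025 0.2 0 0 0 1; 0 0 0.3 0 0 0 1; 0 0 0.3 0 0 0 1; 0 0 0.3 0 0 0 1; 0 0 0.15 0 0 0 1; 0 0 0.05 0 0 0 1; 0 0 0 0 0 0 1; 0 0 0 0 0 0 1"
}}

```text
time: 23.95
ee_pos: [0.5554, -0.001, 0.1452]
tcp_rot: [[1.0, 0.001, 0.001], [0.001, -1.0, 0.0], [0.001, -0.0, -1.0]]
ft_force: [-0.1, 0.4, -1.0]
width: 0.0332
finger_force: 30.0
```

Emit:
{"op": "play_rows", "data": {
  "deltas": "0 0 0.04 0 0 0 1; 0 0 0.04 0 0 0 1; 0 0 0 0 0 0 1"
}}

```text
time: 24.25
ee_pos: [0.555, -0.001, 0.1415]
tcp_rot: [[1.0, 0.001, -0.0], [0.001, -1.0, 0.0], [-0.0, -0.0, -1.0]]
ft_force: [-0.5, 0.1, -0.9]
width: 0.0332
finger_force: 30.0
```

Emit:
{"op": "play_rows", "data": {
  "deltas": "0 0.025 0.02 0 0 0 1; 0 0 0.02 0 0 0 1; 0 0 0 0 0 0 1"
}}

```text
time: 24.55
ee_pos: [0.5551, -0.0021, 0.1399]
tcp_rot: [[1.0, 0.001, -0.0], [0.001, -1.0, 0.0], [-0.0, -0.0, -1.0]]
ft_force: [0.2, 0.0, -0.9]
width: 0.0338
finger_force: 30.0
```

Emit:
{"op": "play_rows", "data": {
  "deltas": "0 0 0.02 0 0 0 1; 0 0 0.01 0 0 0 1; 0 0 0 0 0 0 1"
}}

```text
time: 24.85
ee_pos: [0.5551, -0.002, 0.1388]
tcp_rot: [[1.0, 0.001, -0.0], [0.001, -1.0, 0.0], [-0.0, -0.0, -1.0]]
ft_force: [0.5, 0.6, -1.7]
width: 0.0333
finger_force: 30.0
```

Emit:
{"op": "play_rows", "data": {
  "deltas": "0 0 0.015 0 0 0 1; 0 0 0 0 0 0 1; 0 0 0 0 0 0 1"
}}

```text
time: 25.15
ee_pos: [0.5553, -0.002, 0.1386]
tcp_rot: [[1.0, 0.001, 0.0], [0.001, -1.0, 0.0], [0.0, 0.0, -1.0]]
ft_force: [-2.2, 0.2, 4.5]
width: 0.0337
finger_force: 30.0
```

Emit:
{"op": "play_rows", "data": {
  "deltas": "0 0 0.01 0 0 0 1; 0 0 0 0 0 0 1; 0 0 0 0 0 0 1"
}}

```text
time: 25.45
ee_pos: [0.5555, -0.002, 0.1386]
tcp_rot: [[1.0, 0.001, 0.001], [0.001, -1.0, -0.0], [0.001, 0.0, -1.0]]
ft_force: [-2.7, 0.1, 10.5]
width: 0.0336
finger_force: 30.0
```

It stops on the tip (10 N, mouth at 70 mm). I'll hold for a moment, then lift and go to the tray at (0.598,0.272).

Emit:
{"op": "play_rows", "data": {
  "deltas": "0 0 0 0 0 0 1; 0 0 0 0 0 0 1; 0 0 0 0 0 0 1; 0 0 0 0 0 0 1; 0 0 0 0 0 0 1; 0 0 0 0 0 0 1; 0 0 0 0 0 0 1"
}}

```text
time: 26.15
ee_pos: [0.5554, -0.002, 0.1386]
tcp_rot: [[1.0, 0.001, 0.001], [0.001, -1.0, -0.0], [0.001, 0.0, -1.0]]
ft_force: [-1.9, -0.6, 10.4]
width: 0.0335
finger_force: 30.0
```

Emit:
{"op": "play_rows", "data": {
  "deltas": "0 0 -0.1 0 0 0 1; 0 0 -0.3 0 0 0 1; 0 0 -0.4 0 0 0 1; 0 0 -0.2 0 0 0 1; 0 -0.4 0 0 0 0 1; 0.1 -0.6 0 0 0 0 1; 0.2 -0.8 0 0 0 0 1; 0.2 -0.8 0 0 0 0 1"
}}

```text
time: 26.95
ee_pos: [0.5753, 0.1029, 0.1784]
tcp_rot: [[1.0, -0.0, 0.0], [-0.0, -1.0, -0.0], [0.0, 0.0, -1.0]]
ft_force: [0.2, -0.2, -0.7]
width: 0.0332
finger_force: 30.0
```

Emit:
{"op": "play_rows", "data": {
  "deltas": "0.2 -0.9 0 0 0 0 1; 0.2 -0.9 0 0 0 0 1; 0.1 -0.9 0 0 0 0 1; 0 -0.8 0 0 0 0 1; 0 -0.5 0 0 0 0 1; 0 -0.25 0 0 0 0 1; 0 0 0 0 0 0 1; 0 0 0 0 0 0 1"
}}

```text
time: 27.75
ee_pos: [0.5953, 0.2704, 0.1778]
tcp_rot: [[1.0, -0.001, 0.0], [-0.001, -1.0, -0.001], [0.0, 0.001, -1.0]]
ft_force: [-0.5, -0.3, -1.2]
width: 0.0337
finger_force: 30.0
```

Emit:
{"op": "play_rows", "data": {
  "deltas": "0 0 0.3 0 0 0 1; 0 0 0.5 0 0 0 1; 0 0 0.5 0 0 0 1; 0 0 0.5 0 0 0 1; 0 0 0.4 0 0 0 1; 0 0 0.2 0 0 0 1; 0 0 0.1 0 0 0 1; 0 0 0 0 0 0 1"
}}

```text
time: 28.55
ee_pos: [0.595, 0.2719, 0.0778]
tcp_rot: [[1.0, 0.0, -0.0], [0.0, -1.0, 0.0], [-0.0, -0.0, -1.0]]
ft_force: [-0.2, -0.1, -1.9]
width: 0.0333
finger_force: 30.0
```

Emit:
{"op": "play_rows", "data": {
  "deltas": "0 0 0 0 0 0 1; 0 0 0.03 0 0 0 1; 0 0 0.02 0 0 0 1; 0 0 0 0 0 0 1"
}}

```text
time: 28.95
ee_pos: [0.595, 0.272, 0.076]
tcp_rot: [[1.0, 0.001, 0.0], [0.001, -1.0, 0.0], [0.0, -0.0, -1.0]]
ft_force: [0.5, 0.3, -1.2]
width: 0.0333
finger_force: 30.0
```

Emit:
{"op": "play_rows", "data": {
  "deltas": "0 0 0.04 0 0 0 1; 0 0 0.02 0 0 0 1; 0 0 0 0 0 0 1"
}}

```text
time: 29.25
ee_pos: [0.5948, 0.272, 0.0733]
tcp_rot: [[1.0, 0.001, -0.0], [0.001, -1.0, -0.0], [-0.0, 0.0, -1.0]]
ft_force: [0.2, 0.2, -0.8]
width: 0.0334
finger_force: 30.0
```

Emit:
{"op": "play_rows", "data": {
  "deltas": "0 0 0.015 0 0 0 1; 0 0 0 0 0 0 1"
}}

```text
time: 29.45
ee_pos: [0.595, 0.272, 0.0728]
tcp_rot: [[1.0, 0.001, -0.0], [0.001, -1.0, 0.0], [-0.0, -0.0, -1.0]]
ft_force: [0.2, 0.6, -0.9]
width: 0.0336
finger_force: 30.0
```

Emit:
{"op": "play_rows", "data": {
  "deltas": "0 0 0.015 0 0 0 1; 0 0 0 0 0 0 1"
}}

```text
time: 29.65
ee_pos: [0.5951, 0.2721, 0.0727]
tcp_rot: [[1.0, 0.001, 0.0], [0.001, -1.0, 0.0], [0.0, -0.0, -1.0]]
ft_force: [-1.8, -0.9, 4.3]
width: 0.0335
finger_force: 30.0
```

Contact is made, so I release and retreat.

Emit:
{"op": "play_rows", "data": {
  "deltas": "0 0 0 0 0 0 1; 0 0 0 0 0 0 0.2; 0 0 0 0 0 0 -0.5; 0 0 0 0 0 0 -1; 0 0 0 0 0 0 -1; 0 0 0 0 0 0 -1; 0 0 0 0 0 0 -1; 0 0 0 0 0 0 -1"
}}

```text
time: 30.45
ee_pos: [0.5949, 0.272, 0.0722]
tcp_rot: [[1.0, 0.001, -0.0], [0.001, -1.0, 0.0], [-0.0, -0.0, -1.0]]
ft_force: [0.1, -0.1, -0.4]
width: 0.0822
finger_force: 0.0
```

Emit:
{"op": "play_rows", "data": {
  "deltas": "0 0 0 0 0 0 -1; 0 0 -0.2 0 0 0 -1; 0 0 -0.5 0 0 0 -1; 0 0 -0.6 0 0 0 -1; 0 0 -0.7 0 0 0 -1; 0 0 -0.7 0 0 0 -1; 0 0 -0.5 0 0 0 -1; 0 0 -0.3 0 0 0 -1"
}}

```text
time: 31.25
ee_pos: [0.5954, 0.2723, 0.2147]
tcp_rot: [[1.0, 0.001, 0.002], [0.001, -1.0, 0.001], [0.002, -0.001, -1.0]]
ft_force: [-0.6, 0.3, -0.0]
width: 0.0942
finger_force: 0.0
```

Emit:
{"op": "play_rows", "data": {
  "deltas": "0 0.5 0 0 0 0 -1; 0 0.8 0 0 0 0 -1; 0 0.8 0 0 0 0 -1; 0 0.8 0 0 0 0 -1; 0 0.8 0 0 0 0 -1; 0 0.5 0 0 0 0 -1; 0 0 0 0 0 0 -1; 0 0 0 0 0 0 -1"
}}

```text
time: 32.05
ee_pos: [0.5947, 0.1034, 0.2118]
tcp_rot: [[1.0, -0.0, -0.001], [-0.0, -1.0, -0.0], [-0.001, 0.0, -1.0]]
ft_force: [-0.8, -0.7, 0.4]
width: 0.0939
finger_force: 0.0
```

Run:
```python
from h import *
s=get_state();print(s['time'],s['ee_pos'],s['width'])
im=camera("scene");cv2.imwrite("pics/end.png",im[...,::-1])
```

```text
32.05 [0.59474254 0.10343616 0.21179903] 0.09391048664794703
```

View pics/end.png

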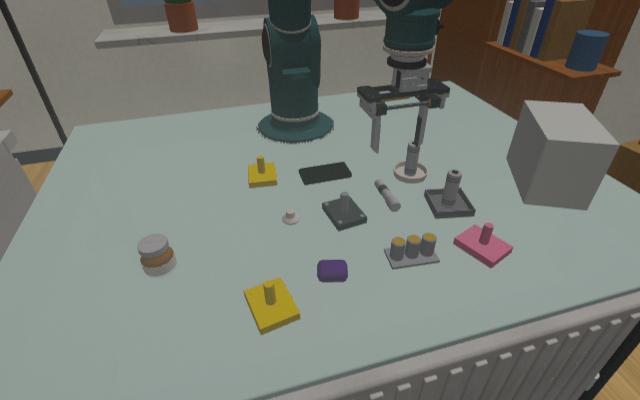

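The scene shows both barrels upright, one in the dish (412,160) and one in the tray (452,190), with everything else where it was and the gripper clear.

```bash
python3 -c "
from station import manip
print(manip.job_done())"
```

```text
the job is handed in; nothing more can be done
None
```

The job is handed in: the barrel that slid down the pin to the block stands in the ceramic dish, the one that stopped on the tip stands in the square tray, both upright, and nothing else was moved.

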